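Shorting plate onto the contact stand

TASK

The thin brass shorting plate lies too flat on the granite slab to be picked up: slide it straight towards the robot until about a third of its length hangs over the slab's near edge, then pinch the overhanging end by its two long sides and carry it to the narrow blue rail of the contact stand. Lower it until it rests centred and lengthwise on the rail before letting go. Do not disturb the dark grey plate beside it on the slab.

Things in the scene. Friction and masses are not known exactly. Their poses are not given: they have to be found in the camera images.
- brass_plate_center (a point): centre (half-way up) of the loose brass-yellow plate, 120 long (x) x 50 wide (y) x 3 thick (z), about 0.15 kg. It lies flat on the granite slab beside the grey one (either order), its length roughly square to the near edge, its end 30 mm or more inside it. Smooth on polished granite, it slides along under a fingertip pressed on its middle (5 to 20 N). With more than 55 mm overhang it tips off.
- grey_plate_center (a point): centre of the loose dark grey steel plate, a bystander of the same size and axes, on the slab 110 to 140 mm to one side of the brass plate, centre to centre.
- slab_edge (a point): middle of the top near edge of the fixed granite slab (speckled grey block, 220 deep x 250 wide x 60 high, on the bench). x points level into the slab, square to the edge; y runs along the edge; z up. Nothing stands straight in front of this edge; below the overhang the fingers have 60 mm down to the bench.
- stand_seat (a point): middle of the top of the contact stand's rail: a fixed blue bar 100 long (x) x 32 wide (y), top 70 above the bench, on a black foot 140 x 100 x 12 with two terminals, 14 high, beside the rail's +x end. The plate lies along it, either end first, 9 mm proud of it on both sides: fingers on its long sides straddle the rail. Left or right of the slab; a cream box with knobs, 74 high, is on the other side.

How it is judged:
By the outcome, as a careful person would: the job done as asked, in the order asked, and still so for the second after the job is handed in, with the robot touching nothing.
It also fails if it takes over 48 s, if anything falls off the work surface, if the arm or the gripper's body presses on something with over 40 N, if the wrist force passes 120 N, or if a joint passes its speed limit or range.

ROBOT

A 7-joint arm with a two-finger parallel gripper is mounted at the origin on the work surface. World frame = base frame: x ahead of the robot, y to its left, z up, the work surface at z = 0. Lengths are in m, angles in rad, forces in N, time in s.
With the tool pointing down it reaches from about 0.4 to 0.85 m from the base axis. Payload 4.5 kg.
Tool frame: the origin (TCP) lies at the very end of the fingers, on their centre line; the grasp point (between the pads) lies 19 mm behind it; z points along the fingers, y is the direction in which the jaws open and shut (so a half turn about z gives the same grasp; the last joint's range is limited). The gripper opens to 85 mm and grips with 20 to 120 N. Pads are 22 mm wide; open, the fingers measure 114 mm over their backs; the gripper's body (76 mm by 85 mm) begins 54 mm behind the grasp point. The pads swing forward as they close: fully open they stand 13 mm farther back than shut.
Start: joints at [1.23, 0.689, -0.195, 1.565, 0.157, 0.902, -0.215], TCP at [0.229, -0.582, 0.231] pointing down, gripper open.
Joint ranges: [-3.01, 3.01], [-0.46, 2.08], [-1.47, 1.51], [0.13, 2.56], [-1, 4.14], [0.04, 2.09], [-2.66, 2.66]. Speed limits (rad/s): [2.57, 2.57, 3.14, 3.14, 3.14, 3.14, 3.14].

INTERFACE

Orientations are given as a unit quaternion [x, y, z, w].
In Python, from bench import r, optics, order gives the robot as it stands.
- The arm moves only by the tool play_rows, never from a script. Its argument "plan" is a list of rows, each an object with "slide": the shift along the tool's x, y, z in mm, a list of three; "delta_rot": the turn, a rotation vector about the tool's x, y, z in degrees, a list of three; "claw": the closure, from 0 (fully open) to 1 (shut). A call has 1 to 20 rows; each row shifts and turns the pose as measured when the row begins, along the tool's axes as they then stand; what a row does not reach is not made up. A row lasts 1/8 s, in which the tool goes at most 62.5 mm and 10.7 degrees, less where a joint would pass 70% of its speed; a pose out of reach is approached as far as the arm can. A call with a gripper value outside its range is refused whole. The fingers move at their own pace and stop on an object; the grip force is fixed at half the most. Time passes only in rows, so rows that do not move let the fingers close. It gives the time, the measured TCP pose, the force and the opening at its end, in the units of the state.
- r.state(): the state, without advancing time (a new reading comes with each control period).
- optics.grab_frame(name): name is "scene" or "top" or "wrist"; returns a dict with "img" (400x640x3 uint8, red, green, blue), "mtx" (3x3 intrinsics, pixels), "origin" and "rotation" of the camera in the world. Camera axes: x right, y down, z forward; pixel columns grow to the right and rows downward; lengths in m; the calibration is good to about 2 mm. The wrist camera is an equidistant fisheye: a pixel r from the principal point sees the ray r / f radians off the axis. A picture is of the moment at which its call begins. There is no depth.
- order.sign_off(): hands the job in, once; it reports no verdict.
The state is a dict: "time_s": time; "joints": joint angles; "qvel": joint speeds; "joint_efforts": joint torques, N m; "tcp_pos": TCP position; "ee_rot": TCP orientation; "ft_force": force on the tool from outside, world axes, zero at the start; "torque": the same for the moment, N m; "opening": finger opening in m.
Only numpy, scipy, OpenCV 4.12 (cv2) and the standard library are available. Lean on these libraries where they do the work, as an engineer would, in place of code of your own. Each camera call takes 0.05 s, during which the arm holds its last target. There are 200 camera calls.

## Working session

There is one attempt and no reset: what is moved stays moved. The work goes in short steps, Python scripts to look and compute and a tool call to move; the robot and the scene stay as the last step left them, time stands still between calls to the robot, and variables do not carry over. Pictures are saved under pics/ and viewed, on a budget of 10 in all, crops included, one or two more only if the job needs it, and the job is handed in when it is done.

Besides the shell and the picture viewer there is one more tool, called as name(argument=value, ...) on one line, values as JSON. play_rows: Moves the arm, as the interface text tells. Its arguments: {"type":"object","properties":{"plan":{"type":"array","items":{"type":"object","properties":{"slide":{"type":"array","items":{"type":"number"}},"delta_rot":{"type":"array","items":{"type":"number"}},"claw":{"type":"number"}}}}},"required":["plan"]}

```bash
ls; mkdir -p pics
python3 - <<'E'
from bench import r, optics, order
import cv2, numpy as np
s=r.state(); print(s)
for n in("top","scene"):
    f=optics.grab_frame(n); cv2.imwrite(f"pics/{n}1.png",f["img"][:,:,::-1]); np.savez(f"{n}1.npz",**f)
    print(n,f["mtx"],f["origin"],f["rotation"])
E
```

```text
pics
{'time_s': 0.0, 'joints': array([ 1.22977989,  0.69000721, -0.19450187,  1.56636515,  0.15729599,
        0.90251419, -0.21510312]), 'qvel': array([ 0.00099207, -0.00035045,  0.00096156, -0.00039158,  0.00147318,
        0.00082542, -0.00029363]), 'joint_efforts': array([-2.61070827e-04, -5.39611816e+01, -1.26677424e+00, -1.58540922e+01,
        8.95100384e-03,  9.56573174e-03,  1.91973567e-05]), 'tcp_pos': array([ 0.2285148 , -0.58100932,  0.23046363]), 'ee_rot': array([ 9.82483261e-01,  1.86348430e-01, -2.47281004e-04, -9.18778278e-04]), 'ft_force': array([-1.1604444 , -0.03721837, -0.85858822]), 'torque': array([-0.01608779, -0.02664356,  0.05608821]), 'opening': 0.085535874421981}
top [[418.80259406   0.         316.09968236]
 [  0.         418.80259406 196.84550247]
 [  0.           0.           1.        ]] [ 0.48248489 -0.01014152  1.00316253] [ 0.7091602  -0.70359902  0.03075348 -0.03308246]
scene [[383.03492985   0.         317.04349336]
 [  0.         383.03492985 200.41528592]
 [  0.           0.           1.        ]] [ 1.20646043 -0.12048303  0.62087539] [ 0.69752497  0.5613103  -0.28105492 -0.34553985]
```

View pics/top1.png

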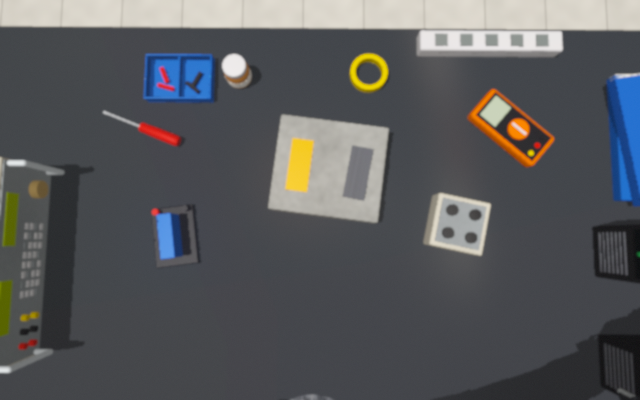

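View pics/scene1.png

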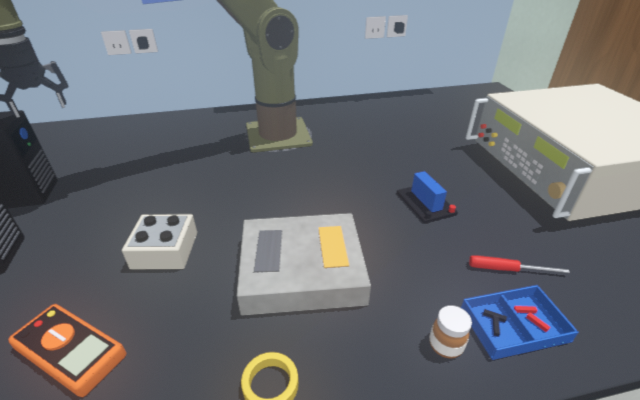

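Top view: brass plate at about (300,165), grey at (358,172), slab corners at about (279,115), (389,126), (378,221) and (269,209). The blue rail is at about (168,236), with terminals at its upper (+x) end near (155,212). The cream box is on the right. The scene view agrees.

```bash
cat > h.py <<'E'
import numpy as np, cv2
from scipy.spatial.transform import Rotation as R
def cam(f):
    q=np.asarray(f["rotation"]); return (R.from_quat(q).as_matrix() if q.shape==(4,) else q), np.asarray(f["origin"]), np.asarray(f["mtx"])
def topl(f,uv,z):
    M,o,K=cam(f); uv=np.atleast_2d(uv).astype(float)
    d=np.c_[(uv-K[:2,2])/K[0,0],np.ones(len(uv))]@M.T
    return (o+d*((z-o[2])/d[:,2])[:,None])[:,:2]
def proj(f,P):
    M,o,K=cam(f); c=(np.atleast_2d(P)-o)@M; return c[:,:2]/c[:,2:]*K[0,0]+K[:2,2]
def rect(f,mask,z):
    """largest blob of mask -> world minAreaRect on plane z: centre, (long,short) mm, yaw deg of long axis"""
    n,l,st,_=cv2.connectedComponentsWithStats(mask.astype(np.uint8)); k=1+np.argmax(st[1:,4])
    # upsampled outline; area-based centre
    ys,xs=np.nonzero(l==k); P=topl(f,np.c_[xs,ys],z)
    c=P.mean(0); w,v=np.linalg.eigh(np.cov(P.T)); a=v[:,1]; a=a*np.sign(a[0])
    return c,np.sqrt(12*w[::-1])*1000,np.degrees(np.arctan2(a[1],a[0])),st[k]
def hsv(f): return cv2.cvtColor(f["img"],cv2.COLOR_RGB2HSV)
def box(m,x0,x1,y0,y1):
    o=np.zeros_like(m); o[y0:y1,x0:x1]=m[y0:y1,x0:x1]; return o
E
python3 - <<'E'
from h import *
t=dict(np.load("top1.npz")); s=dict(np.load("scene1.npz"))
h=hsv(t); H,S,V=[h[...,i].astype(int) for i in range(3)]
print("brass",rect(t,box((H>15)&(H<32)&(S>120),270,330,120,210),.063))
print("grey",rect(t,box((V<120),335,378,140,205),.063))
slab=box((V>125)|((H>15)&(H<32)&(S>120)),255,400,105,230)
slab=cv2.morphologyEx(slab.astype(np.uint8),cv2.MORPH_CLOSE,np.ones((45,45)))
print("slab",rect(t,slab,.06))
for v in (110,140,170,200): print("rail",v,rect(t,box((H>100)&(H<125)&(S>120)&(V>v),140,200,200,270),.07))
print(h[236,150:202].tolist())
h=hsv(s); H,S,V=[h[...,i].astype(int) for i in range(3)]
print("S brass",rect(s,box((H>15)&(H<32)&(S>120),310,355,215,275),.063))
for T,n in((t,"top1"),(s,"scene1")):
    c=(130,190,220,280) if n=="top1" else (390,165,480,255)
    o=T["img"][c[1]:c[3],c[0]:c[2],::-1]; o=cv2.resize(o,(400,400),interpolation=cv2.INTER_NEAREST); cv2.imwrite(f"pics/{n}c.png",o)
a,b=cv2.imread("pics/top1c.png"),cv2.imread("pics/scene1c.png"); cv2.imwrite("pics/railc.png",np.hstack([a,b]))
E
```

```text
brass (array([0.64081293, 0.03217061]), array([118.29198925,  48.61348879]), np.float64(-7.274332230054293), array([ 286,  138,   28,   54, 1105], dtype=int32))Traceback (most recent call last):
  File "<stdin>", line 5, in <module>
  File "h.py", line 13, in rect
    n,l,st,_=cv2.connectedComponentsWithStats(mask.astype(np.uint8)); k=1+np.argmax(st[1:,4])
                                                                          ~~~~~~~~~^^^^^^^^^^
    return _wrapfunc(a, 'argmax', axis=axis, out=out, **kwds)
    return bound(*args, **kwds)
ValueError: attempt to get argmax of an empty sequence
```

Run:
```python
from h import *
t=dict(np.load("top1.npz")); s=dict(np.load("scene1.npz"))
h=hsv(t); H,S,V=[h[...,i].astype(int) for i in range(3)]
print("V row172",V[172,262:395].tolist())
print("V col330",V[105:230,330].tolist())
th=(V[172,345:352].max()+0)
for n,m,z in (("grey",box(V<145,338,376,140,205),.063),("slab",cv2.morphologyEx(box((V>105),255,400,105,230).astype(np.uint8),cv2.MORPH_CLOSE,np.ones((25,25))),.06)): 
    if m.any(): print(n,rect(t,m,z))
for v in (110,140,170,200):
    m=box((H>100)&(H<125)&(S>120)&(V>v),140,200,200,270)
    if m.any(): print("rail",v,rect(t,m,.07))
print(h[236,150:202].tolist())
h=hsv(s); H,S,V=[h[...,i].astype(int) for i in range(3)]
print("S brass",rect(s,box((H>15)&(H<32)&(S>120),310,355,215,275),.063))
C=[]
for T,c in((t,(130,190,220,280)),(s,(390,165,480,255))):
    C.append(cv2.resize(T["img"][c[1]:c[3],c[0]:c[2],::-1],(400,400),interpolation=cv2.INTER_NEAREST))
cv2.imwrite("pics/railc.png",np.hstack(C))
```

```text
V row172 [78, 79, 79, 79, 79, 78, 78, 78, 81, 88, 119, 154, 176, 183, 185, 185, 186, 186, 186, 185, 185, 184, 183, 187, 202, 224, 241, 247, 248, 248, 247, 247, 247, 248, 247, 247, 247, 247, 247, 247, 247, 247, 247, 247, 247, 246, 240, 223, 194, 177, 174, 176, 177, 178, 178, 179, 179, 180, 181, 182, 183, 183, 184, 183, 183, 183, 183, 182, 182, 182, 183, 182, 182, 181, 183, 183, 184, 185, 184, 185, 185, 185, 185, 182, 169, 146, 129, 125, 123, 122, 121, 123, 125, 124, 123, 122, 122, 122, 122, 123, 122, 123, 124, 124, 124, 125, 135, 162, 182, 189, 189, 188, 186, 186, 186, 186, 186, 185, 183, 178, 166, 135, 90, 57, 53, 57, 65, 74, 78, 79, 78, 78, 78]
V col330 [76, 77, 77, 77, 75, 76, 77, 77, 77, 76, 77, 76, 77, 80, 96, 133, 162, 174, 177, 177, 178, 178, 178, 180, 180, 179, 179, 178, 178, 178, 179, 179, 179, 179, 178, 177, 176, 176, 175, 174, 174, 173, 174, 174, 173, 174, 175, 176, 178, 179, 180, 180, 180, 180, 181, 182, 183, 184, 183, 183, 182, 182, 184, 185, 186, 185, 183, 182, 180, 179, 179, 181, 181, 182, 183, 184, 183, 182, 182, 181, 181, 181, 182, 181, 181, 180, 179, 180, 179, 179, 1
[... 1402 characters left out ...]
155, 231], [107, 155, 230], [107, 156, 230], [107, 157, 228], [107, 159, 218], [108, 169, 190], [109, 181, 145], [109, 190, 110], [109, 188, 103], [110, 190, 102], [110, 193, 102], [110, 191, 103], [110, 184, 100], [110, 167, 87], [112, 124, 70], [114, 77, 53], [117, 53, 48], [117, 49, 47], [120, 44, 46], [116, 43, 47], [120, 42, 49], [116, 32, 55], [126, 18, 71], [140, 9, 84], [120, 6, 91], [135, 6, 92], [135, 6, 89], [128, 13, 80], [120, 12, 62], [116, 40, 51], [116, 38, 54], [110, 35, 65], [114, 34, 75], [114, 33, 78], [113, 26, 79]]
S brass (array([0.64725165, 0.03175765]), array([117.25363533,  46.56230006]), np.float64(-6.728216374170879), array([319, 227,  29,  40, 880], dtype=int32))
```

View pics/railc.png

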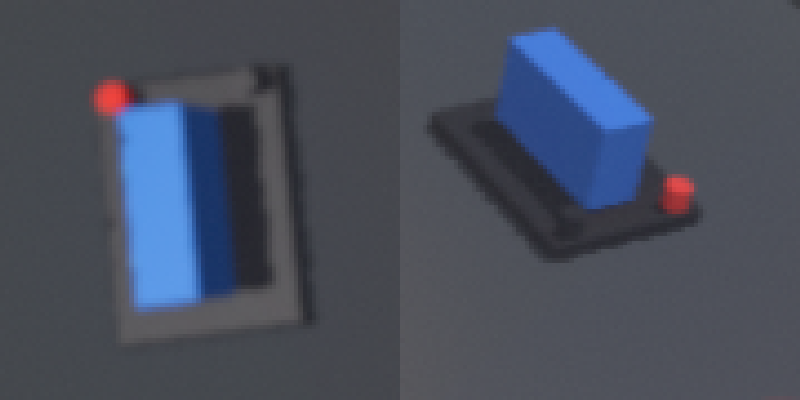

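The crop confirms the rail: bright blue top face, 100 x 32 as stated, centre (0.478, 0.328), yaw 7.8°. The red terminal is at its +x end. The brass plate is at (0.641–0.645, 0.032), yaw about −7°, and the slab's inward axis is about −6.4°. Next I turn the tool, shut the gripper and go above the plate.

play_rows(plan=[{"slide": [0, 0, 0], "delta_rot": [0, 0, 9.5], "claw": 1}, {"slide": [0, 0, 0], "delta_rot": [0, 0, 9.5], "claw": 1}, {"slide": [0, 0, 0], "delta_rot": [0, 0, 9.5], "claw": 1}, {"slide": [25, -48, 0], "delta_rot": [0, 0, 0], "claw": 1}, {"slide": [25, -48, 0], "delta_rot": [0, 0, 0], "claw": 1}, {"slide": [25, -48, 0], "delta_rot": [0, 0, 0], "claw": 1}, {"slide": [25, -48, 0], "delta_rot": [0, 0, 0], "claw": 1}, {"slide": [25, -48, 0], "delta_rot": [0, 0, 0], "claw": 1}, {"slide": [25, -48, 0], "delta_rot": [0, 0, 0], "claw": 1}, {"slide": [25, -48, 0], "delta_rot": [0, 0, 0], "claw": 1}, {"slide": [25, -48, 0], "delta_rot": [0, 0, 0], "claw": 1}, {"slide": [25, -48, 0], "delta_rot": [0, 0, 0], "claw": 1}, {"slide": [25, -48, 0], "delta_rot": [0, 0, 0], "claw": 1}, {"slide": [25, -48, 0], "delta_rot": [0, 0, 0], "claw": 1}, {"slide": [25, -48, 0], "delta_rot": [0, 0, 0], "claw": 1}])

```text
time_s: 1.98
tcp_pos: [0.6138, -0.0406, 0.2252]
ee_rot: [0.997, -0.075, -0.005, -0.002]
ft_force: [0.1, -1.2, 0.9]
opening: 0.0001
```

```bash
cat >> h.py <<'E'
def go(pos,yaw,s=None):
    """slide (mm, current tool axes) and turn (deg about tool axes) from measured pose to pos, tool down, tool x at yaw"""
    if s is None:
        from bench import r; s=r.state()
    T=R.from_quat(s["ee_rot"]); a=np.radians(yaw)
    G=R.from_matrix(np.c_[[np.cos(a),np.sin(a),0],[np.sin(a),-np.cos(a),0],[0,0,-1]])
    print("t",round(s["time_s"],2),"tcp",np.round(s["tcp_pos"]*1000,1),"F",np.round(s["ft_force"],1),"open",round(s["opening"]*1000,1))
    print(" slide now",np.round(T.inv().apply(pos-s["tcp_pos"])*1000,1),"| in goal axes",np.round(G.inv().apply(pos-s["tcp_pos"])*1000,1),"turn",np.round(np.degrees((T.inv()*G).as_rotvec()),1))
E
python3 - <<'E'
from h import *
go(np.array([.642,.032,.10]),-7.0)
E
```

```text
t 1.98 tcp [613.8 -40.6 225.2] F [ 0.1 -1.2  0.9] open 0.1
 slide now [ 18.2 -75.7 125.2] | in goal axes [ 19.1 -75.5 125.2] turn [-0.2  0.5 -1.6]
```

play_rows(plan=[{"slide": [10, -38, 30], "delta_rot": [-0.2, 0.5, -1.6], "claw": 1}, {"slide": [8, -30, 40], "delta_rot": [0, 0, 0], "claw": 1}, {"slide": [0, 0, 40], "delta_rot": [0, 0, 0], "claw": 1}, {"slide": [0, 0, 0], "delta_rot": [0, 0, 0], "claw": 1}])

```text
time_s: 2.48
tcp_pos: [0.6437, 0.0349, 0.1112]
ee_rot: [0.998, -0.056, 0.001, -0.002]
ft_force: [-0.2, -0.5, -0.2]
opening: -0.0002
```

Run:
```python
from h import *
from bench import optics
go(np.array([.642,.032,.066]),-7.0)
f=optics.grab_frame("wrist"); print(f["mtx"],f["origin"],cam(f)[0]); g=optics.grab_frame("scene")
cv2.imwrite("pics/w2.png",np.vstack([f["img"],g["img"][150:350]])[:,:,::-1])
```

```text
t 2.48 tcp [643.7  34.9 111.2] F [-0.2 -0.5 -0.2] open -0.2
 slide now [-1.4  3.3 45.1] | in goal axes [-1.4  3.1 45.2] turn [-0.2 -0.   0.6]
[[309.70691629   0.         314.50487823]
 [  0.         309.70691629 197.12090297]
 [  0.           0.           1.        ]] [0.71912859 0.02661945 0.25327556] [[-0.11123669 -0.94870592 -0.29594504]
 [-0.99378694  0.10507151  0.03670821]
 [-0.00372991  0.29818962 -0.95449937]]
```

View pics/w2.png

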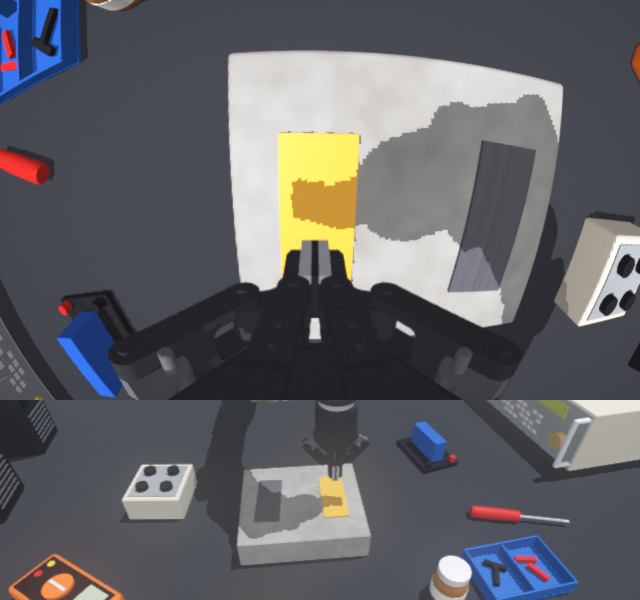

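The wrist view shows the shut fingers just above the plate's middle (fingertips at (316,245), brass from column 279 to 359, far corners at (280,133) and (359,135)). The grey plate is well clear on the right. I cross-check the brass position through the fisheye and then press.

```bash
cat >> h.py <<'E'
def fish(f,uv,z):
    M,o,K=cam(f); d=(np.atleast_2d(uv)-K[:2,2])/K[0,0]; th=np.linalg.norm(d,axis=1,keepdims=True)
    v=np.c_[np.sinc(th/np.pi)*d,np.cos(th)]@M.T
    return o+v*((z-o[2])/v[:,2])[:,None]
E
python3 - <<'E'
from h import *
from bench import optics
f=optics.grab_frame("wrist"); print(np.round(fish(f,[[280,133],[359,135],[281,270],[352,278],[483,141],[535,151]],.063)*1000,1).tolist())
print("slab far",np.round(fish(f,[[229,54],[562,88],[516,320]],.06)*1000,1).tolist())
E
```

```text
[[706.8, 51.0, 63.0], [700.1, 1.7, 63.0], [610.3, 64.5, 63.0], [597.7, 13.7, 63.0], [690.1, -86.7, 63.0], [680.4, -136.1, 63.0]]
slab far [[763.0, 78.1, 60.0], [729.7, -170.3, 60.0], [515.1, -147.6, 60.0]]
```

play_rows(plan=[{"slide": [-1.5, 3, 20], "delta_rot": [0, 0, 0.5], "claw": 1}, {"slide": [0, 0, 12], "delta_rot": [0, 0, 0], "claw": 1}, {"slide": [0, 0, 0], "delta_rot": [0, 0, 0], "claw": 1}])

```text
time_s: 3.0
tcp_pos: [0.6504, 0.0297, 0.0894]
ee_rot: [0.998, -0.062, 0.011, -0.003]
ft_force: [0.1, 1.0, -0.4]
opening: -0.0002
```

Run:
```python
from h import *
go(np.array([.642,.032,.063]),-7.0)
```

```text
t 3.0 tcp [650.4  29.7  89.4] F [ 0.1  1.  -0.4] open -0.2
 slide now [-9.2 -1.1 26.2] | in goal axes [-8.6 -1.3 26.4] turn [-0.4 -1.2 -0.2]
```

play_rows(plan=[{"slide": [-8, -2, 8], "delta_rot": [-0.4, -1.2, 0], "claw": 1}, {"slide": [0, 0, 6], "delta_rot": [0, 0, 0], "claw": 1}, {"slide": [0, 0, 0], "delta_rot": [0, 0, 0], "claw": 1}])

```text
time_s: 3.38
tcp_pos: [0.6437, 0.0331, 0.0762]
ee_rot: [0.998, -0.062, 0.001, -0.0]
ft_force: [-0.5, -0.4, 0.7]
opening: 0.0
```

Run:
```python
from h import *
go(np.array([.643,.033,.063]),-7.0)
```

```text
t 3.38 tcp [643.7  33.1  76.2] F [-0.5 -0.4  0.7] open 0.0
 slide now [-0.7  0.2 13.2] | in goal axes [-0.6  0.2 13.2] turn [-0.  -0.1 -0.1]
```

play_rows(plan=[{"slide": [0, 0, 6], "delta_rot": [0, 0, 0], "claw": 1}, {"slide": [0, 0, 4], "delta_rot": [0, 0, 0], "claw": 1}, {"slide": [0, 0, 2], "delta_rot": [0, 0, 0], "claw": 1}, {"slide": [0, 0, 1], "delta_rot": [0, 0, 0], "claw": 1}])

```text
time_s: 3.88
tcp_pos: [0.6441, 0.0331, 0.0632]
ee_rot: [0.998, -0.062, 0.001, -0.0]
ft_force: [-2.8, 0.2, 10.2]
opening: -0.0002
```

Run:
```python
from h import *
go(np.array([.643,.033,.063]),-6.5)
```

```text
t 3.88 tcp [644.1  33.1  63.2] F [-2.8  0.2 10.2] open -0.2
 slide now [-1.1  0.3  0.2] | in goal axes [-1.1  0.3  0.2] turn [-0.  -0.1 -0.6]
```

play_rows(plan=[{"slide": [-5, 0, 1], "delta_rot": [0, 0, 0], "claw": 1}, {"slide": [-10, 0, 1], "delta_rot": [0, 0, 0], "claw": 1}, {"slide": [-10, 0, 1], "delta_rot": [0, 0, 0], "claw": 1}])

```text
time_s: 4.25
tcp_pos: [0.6243, 0.036, 0.0632]
ee_rot: [0.998, -0.063, 0.008, -0.001]
ft_force: [1.2, -0.4, 6.4]
opening: -0.0001
```

```bash
cat > look.py <<'E'
from h import *
from bench import optics
go(np.array([.643,.033,.063]),-7)
t=optics.grab_frame("top"); 
h=hsv(t); H,S,V=[h[...,i].astype(int) for i in range(3)]
m=(H>15)&(H<32)&(S>120)
s=optics.grab_frame("scene"); h=hsv(s); H,S,V=[h[...,i].astype(int) for i in range(3)]
c,d,y,_=rect(s,box((H>15)&(H<32)&(S>120),300,365,205,275),.063); print("scene brass",c.round(4),d.round(0),y.round(1))
f=optics.grab_frame("wrist"); h=hsv(f); H,S,V=[h[...,i].astype(int) for i in range(3)]
B=(H>15)&(H<32)&(S>120)
l=cv2.connectedComponentsWithStats(B.astype(np.uint8)); k=1+np.argmax(l[2][1:,4]); ys,xs=np.nonzero(l[1]==k)
P=fish(f,np.c_[xs,ys],.063)[:,:2]; a=np.radians(-6.6); u=np.array([np.cos(a),np.sin(a)]); n=np.array([-u[1],u[0]])
q=P@u; far=np.percentile(q,99.7); sel=(q>far-.04)&(q<far-.005); w=P[sel]@n
# long-side lines by percentile in bins
yy=[(b,np.percentile((P@n)[(q>b-.003)&(q<b+.003)],[1,99])) for b in np.linspace(far-.05,far-.006,8)]
A=np.array([[b,*e] for b,e in yy]); k1=np.polyfit(A[:,0],A[:,1],1)[0];k2=np.polyfit(A[:,0],A[:,2],1)[0]
print("wrist far end u",round(far*1000,1),"mid n",round(A[:,1:].mean()*1000,1),"width",round((A[:,2]-A[:,1]).mean()*1000,1),"yaw rel slab",np.degrees([k1,k2]).round(1))
print("tcp u,n",np.round(1000*(__import__('bench').r.state()["tcp_pos"][:2]@np.c_[u,n]),1))
np.savez("w.npz",**f); np.savez("s.npz",**s); np.savez("t.npz",**t)
E
python3 look.py
```

```text
t 4.25 tcp [624.3  36.   63.2] F [ 1.2 -0.4  6.4] open -0.1
 slide now [18.9  0.6  0.5] | in goal axes [18.9  0.7  0.2] turn [-0.1 -0.9 -0.2]
scene brass [0.6451 0.0312] [88. 51.] -0.1
wrist far end u 672.1 mid n 108.1 width 48.5 yaw rel slab [-0.5 -1.4]
tcp u,n [614.6 107.5]
```

play_rows(plan=[{"slide": [-10, 0, 1], "delta_rot": [0, -0.5, 0], "claw": 1}, {"slide": [-10, 0, 1], "delta_rot": [0, -0.4, 0], "claw": 1}, {"slide": [-10, 0, 1], "delta_rot": [0, -0.3, 0], "claw": 1}, {"slide": [-10, 0, 1], "delta_rot": [0, -0.3, 0], "claw": 1}])

```text
time_s: 4.9
tcp_pos: [0.588, 0.0413, 0.0631]
ee_rot: [0.998, -0.063, -0.0, -0.002]
ft_force: [0.7, -1.0, 6.6]
opening: -0.0
```

```bash
python3 look.py
```

```text
t 4.9 tcp [588.   41.3  63.1] F [ 0.7 -1.   6.6] open -0.0
 slide now [55.6  1.3  0.1] | in goal axes [55.6  1.6  0.1] turn [-0.3  0.  -0.2]
scene brass [0.6079 0.0363] [92. 51.] -0.0
wrist far end u 635.6 mid n 109.2 width 48.4 yaw rel slab [-0.6 -1.5]
tcp u,n [577.9 108.7]
```

play_rows(plan=[{"slide": [-9, 0, 1], "delta_rot": [0, -0.3, 0], "claw": 1}, {"slide": [-9, 0, 1], "delta_rot": [0, -0.3, 0], "claw": 1}, {"slide": [-6, 0, 1], "delta_rot": [0, -0.2, 0], "claw": 1}])

```text
time_s: 5.42
tcp_pos: [0.5663, 0.0447, 0.0631]
ee_rot: [0.998, -0.063, -0.003, -0.004]
ft_force: [1.1, 0.6, 5.7]
opening: -0.0001
```

```bash
python3 look.py
python3 - <<'E'
from h import *
f=np.load("w.npz");s=np.load("s.npz")
cv2.imwrite("pics/w3.png",np.vstack([f["img"],s["img"][150:350]])[:,:,::-1])
E
```

```text
t 5.42 tcp [566.3  44.7  63.1] F [1.1 0.6 5.7] open -0.1
 slide now [77.6  1.9 -0.5] | in goal axes [77.6  2.3  0.1] turn [-0.4  0.4 -0.2]
scene brass [0.5854 0.0397] [97. 51.] -1.5
wrist far end u 614.9 mid n 109.9 width 48.4 yaw rel slab [-0.6 -1.6]
tcp u,n [556.7 109.5]
```

View pics/w3.png

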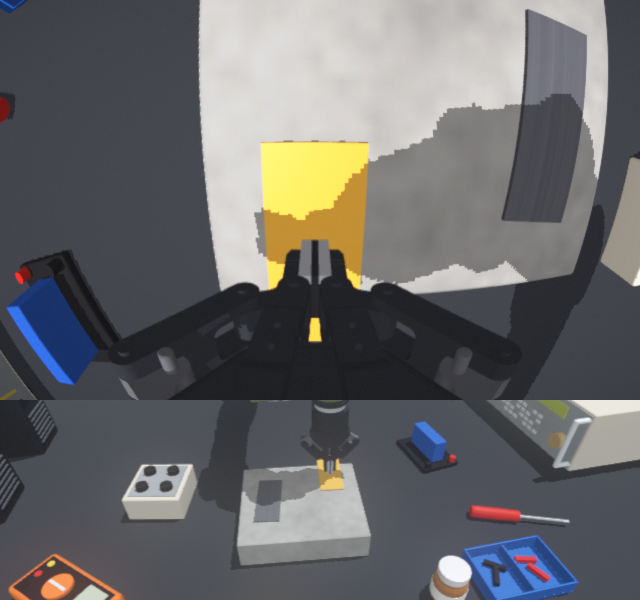

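The wrist view shows the brass far end at row 142, columns 262–368. The slab's near edge is visible on both sides, at about (224,290) and from (430,288) to (575,273), and the grey plate is untouched. I use that edge to refine the overhang.

Run:
```python
from h import *
f=dict(np.load("w.npz")); g=cv2.cvtColor(f["img"],cv2.COLOR_RGB2GRAY).astype(int)
a=np.radians(-6.6);U=np.array([[np.cos(a),np.sin(a)],[-np.sin(a),np.cos(a)]])
for c in (224,228,232,390,410,430,450,470,490,550,565):
    col=g[255:310,c]; i=255+np.argmin(np.diff(col)) ; print(c,i,np.diff(col).min(),np.round(fish(f,[[c,i+.5]],.06)[0,:2]@U.T*1000,1))
```

```text
224 289 -52 [531.2 163.1]
228 287 -74 [532.8 160.4]
232 285 -80 [534.4 157.8]
390 282 -33 [536.1  67.7]
410 291 -60 [528.8  54.8]
430 292 -56 [527.   41.8]
450 290 -47 [527.1  28.4]
470 288 -50 [526.9  14.3]
490 286 -62 [526.6  -0.9]
550 277 -49 [526.3 -55.3]
565 274 -36 [526.4 -71.8]
```

play_rows(plan=[{"slide": [-5, 0, 1], "delta_rot": [0.3, 0.2, 0], "claw": 1}, {"slide": [-4, 0, 1], "delta_rot": [0.1, 0, 0], "claw": 1}, {"slide": [0, 0, 0], "delta_rot": [0, 0, 0], "claw": 1}])

```text
time_s: 5.95
tcp_pos: [0.5588, 0.046, 0.0633]
ee_rot: [0.998, -0.063, 0.001, -0.007]
ft_force: [0.3, -0.3, -0.0]
opening: -0.0001
```

```bash
python3 look.py
```

```text
t 5.95 tcp [558.8  46.   63.3] F [ 0.3 -0.3 -0. ] open -0.1
 slide now [85.2  2.3  0.4] | in goal axes [85.1  2.6  0.3] turn [-0.9 -0.1 -0.3]
scene brass [0.578  0.0416] [98. 53.] -4.0
wrist far end u 608.0 mid n 110.4 width 48.4 yaw rel slab [-0.5 -1.6]
tcp u,n [549.9 109.9]
```

Overhang is about 39 mm. I lift, back off, open and line up above the overhang.

play_rows(plan=[{"slide": [0, 0, -15], "delta_rot": [-0.9, 0, 0.3], "claw": 1}, {"slide": [0, 0, -30], "delta_rot": [0, 0, 0], "claw": 0.5}, {"slide": [-15, 0, -25], "delta_rot": [0, 0, 0], "claw": 0}, {"slide": [-20, 0, 0], "delta_rot": [0, 0, 0], "claw": 0}, {"slide": [-8, 0, 0], "delta_rot": [0, 0, 0], "claw": 0}, {"slide": [0, 0, 0], "delta_rot": [0, 0, 0], "claw": 0}])

```text
time_s: 6.85
tcp_pos: [0.5156, 0.053, 0.1379]
ee_rot: [0.998, -0.066, 0.001, 0.002]
ft_force: [0.2, -0.2, 0.0]
opening: 0.0851
```

```bash
sed -i 's/^go(.*/go(np.array([.5155,.053,.039]),-7.6)/' look.py; python3 look.py
python3 - <<'E'
from h import *
f=np.load("w.npz");s=np.load("s.npz")
cv2.imwrite("pics/w4.png",np.vstack([f["img"],s["img"][150:350]])[:,:,::-1])
E
```

```text
t 6.85 tcp [515.6  53.  137.9] F [ 0.2 -0.2  0. ] open 85.1
 slide now [-0.2 -0.3 98.9] | in goal axes [-0.1 -0.  98.9] turn [ 0.2 -0.1  0.1]
scene brass [0.5642 0.044 ] [114.  47.] -7.2
wrist far end u 606.8 mid n 109.8 width 47.4 yaw rel slab [-0.8 -0.1]
tcp u,n [506.9 111.7]
```

View pics/w4.png

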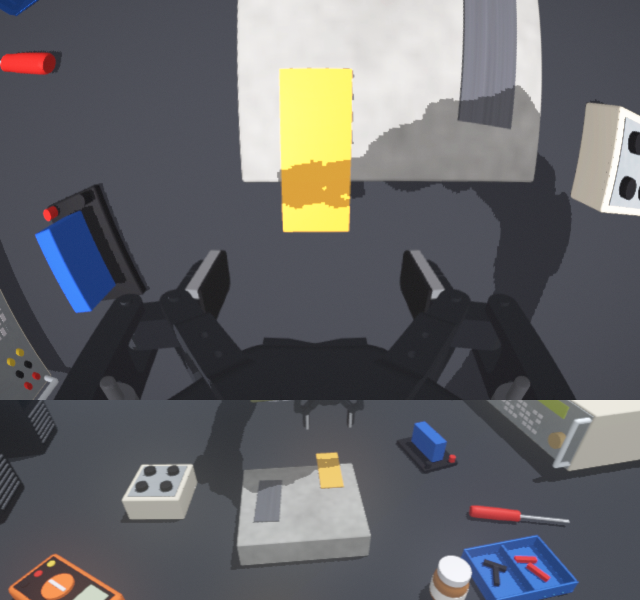

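The whole plate is in view: far end at row 69, near end at row 231 (columns 282–350), slab edge at row 181, open fingers at (213,270) and (428,270).

Run:
```python
from h import *
f=dict(np.load("w.npz")); a=np.radians(-6.6);U=np.array([[np.cos(a),np.sin(a)],[-np.sin(a),np.cos(a)]])
for n,p,z in (("near",[[282,231.5],[350,231.5]],.063),("far",[[280,68.5],[352.5,69]],.063),("edge",[[260,181],[400,181],[500,181]],.06)):
    print(n,(fish(f,p,z)[:,:2]@U.T*1000).round(1).tolist())
```

```text
near [[487.9, 137.5], [487.0, 85.4]]
far [[608.0, 134.3], [606.9, 84.4]]
edge [[527.3, 152.2], [525.7, 47.7], [525.5, -42.8]]
```

play_rows(plan=[{"slide": [0, 0, 25], "delta_rot": [0.2, 0, 0], "claw": 0}, {"slide": [0, 0, 25], "delta_rot": [0, 0, 0], "claw": 0}, {"slide": [0, 0, 25], "delta_rot": [0, 0, 0], "claw": 0}, {"slide": [0, 0, 15], "delta_rot": [0, 0, 0], "claw": 0}, {"slide": [0, 0, 0], "delta_rot": [0, 0, 0], "claw": 0}])

```text
time_s: 7.62
tcp_pos: [0.5209, 0.052, 0.0441]
ee_rot: [0.998, -0.067, 0.003, -0.0]
ft_force: [-0.2, -0.3, 0.5]
opening: 0.0854
```

Run:
```python
from h import *
go(np.array([.5155,.053,.039]),-7.5)
```

```text
t 7.62 tcp [520.9  52.   44.1] F [-0.2 -0.3  0.5] open 85.4
 slide now [-5.5 -0.2  5.1] | in goal axes [-5.5 -0.3  5.1] turn [-0.1 -0.4 -0.2]
```

play_rows(plan=[{"slide": [-6, 0, 5], "delta_rot": [0, -0.4, 0], "claw": 0}, {"slide": [0, 0, 0], "delta_rot": [0, 0, 0], "claw": 0}])

```text
time_s: 7.88
tcp_pos: [0.5154, 0.0529, 0.0397]
ee_rot: [0.998, -0.067, 0.0, -0.001]
ft_force: [0.2, -0.1, 0.2]
opening: 0.0852
```

Run:
```python
from h import *
go(np.array([.5155,.053,.039]),-7.5)
```

```text
t 7.88 tcp [515.4  52.9  39.7] F [ 0.2 -0.1  0.2] open 85.2
 slide now [ 0.1 -0.1  0.7] | in goal axes [ 0.1 -0.1  0.7] turn [-0.1 -0.  -0.2]
```

play_rows(plan=[{"slide": [0, 0, 0.5], "delta_rot": [0, 0, 0], "claw": 0.3}, {"slide": [0, 0, 0], "delta_rot": [0, 0, 0], "claw": 1}, {"slide": [0, 0, 0], "delta_rot": [0, 0, 0], "claw": 1}, {"slide": [0, 0, 0], "delta_rot": [0, 0, 0], "claw": 1}, {"slide": [0, 0, 0], "delta_rot": [0, 0, 0], "claw": 1}])

```text
time_s: 8.5
tcp_pos: [0.5162, 0.053, 0.0407]
ee_rot: [0.998, -0.067, 0.002, -0.001]
ft_force: [-0.1, 0.3, -0.5]
opening: 0.0481
```

Run:
```python
from h import *
go(np.array([.5155,.053,.039]),-7.5)
```

```text
t 8.5 tcp [516.2  53.   40.7] F [-0.1  0.3 -0.5] open 48.1
 slide now [-0.7  0.1  1.7] | in goal axes [-0.7  0.1  1.7] turn [-0.1 -0.2 -0.2]
```

play_rows(plan=[{"slide": [0, 0, -5], "delta_rot": [0, 0, 0], "claw": 1}, {"slide": [0, 0, -10], "delta_rot": [0, 0, 0], "claw": 1}, {"slide": [0, 0, -20], "delta_rot": [0, 0, 0], "claw": 1}, {"slide": [0, 0, -20], "delta_rot": [0, 0, 0], "claw": 1}, {"slide": [0, 0, -10], "delta_rot": [0, 0, 0], "claw": 1}, {"slide": [0, 0, 0], "delta_rot": [0, 0, 0], "claw": 1}])

```text
time_s: 9.25
tcp_pos: [0.5156, 0.0528, 0.1091]
ee_rot: [0.998, -0.067, 0.001, -0.001]
ft_force: [-0.3, -0.5, -1.1]
opening: 0.0477
```

Run:
```python
from h import *
from bench import optics
go(np.array([.5155,.053,.1]),-7.5)
f=optics.grab_frame("wrist");s=optics.grab_frame("scene");np.savez("w.npz",**f)
c=cv2.resize(s["img"][150:250,250:490],(640,267))
cv2.imwrite("pics/w5.png",np.vstack([f["img"][:333],c])[:,:,::-1])
```

```text
t 9.25 tcp [515.6  52.8 109.1] F [-0.3 -0.5 -1.1] open 47.7
 slide now [-0.1 -0.1  9.1] | in goal axes [-0.1 -0.2  9.1] turn [-0.1 -0.1 -0.2]
```

View pics/w5.png

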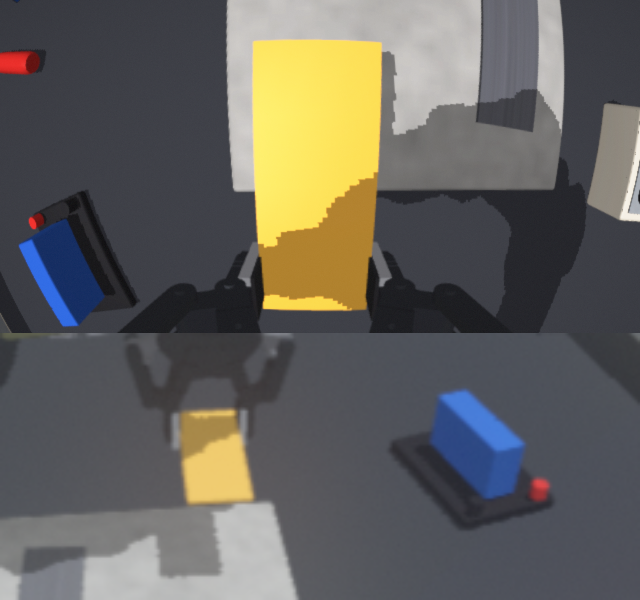

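The plate is held level by its long sides: corners at about (253,42), (381,44), (366,310) and (264,310), pads at (250,265) and (381,265). I fit its pose in the hand (droop, centre) from the corners.

```bash
cat > held.py <<'E'
from h import *
from scipy.optimize import least_squares
def corners(f):
    h=hsv(f); m=((h[...,0]>12)&(h[...,0]<34)&(h[...,1]>110)).astype(np.uint8)
    n,l,st,_=cv2.connectedComponentsWithStats(m); k=1+np.argmax(st[1:,4]); ys,xs=np.nonzero(l==k)
    out=[]
    for sx,sy in((-1,-1),(1,-1),(1,1),(-1,1)):
        i=np.argmax(sx*xs*1.0+sy*ys*1.0); out.append([xs[i]+.5*(sx>0)*0,ys[i]])
    return np.array(out,float)
def fit(f,s,uv):
    M,o,K=cam(f); T=R.from_quat(s["ee_rot"]).as_matrix()
    # plate top corners in tool axes: far-left, far-right, near-right, near-left (image)
    L=np.array([[60,-25,0],[60,25,0],[-60,25,0],[-60,-25,0]])/1000.
    def res(p):
        P=(R.from_rotvec(p[3:]).apply(L)+p[:3])@T.T+s["tcp_pos"]
        c=(P-o)@M; rr=np.linalg.norm(c[:,:2],axis=1,keepdims=True); th=np.arctan2(rr,c[:,2:])
        return (c[:,:2]/rr*th*K[0,0]+K[:2,2]-uv).ravel()
    q=least_squares(res,[.04,0,-.02,0,0,0]); return q.x,np.abs(q.fun).max()
E
python3 - <<'E'
from held import *
from bench import r
f=dict(np.load("w.npz")); s=r.state()
print(corners(f).tolist())
for uv in (corners(f),np.array([[253.5,42],[381.5,43.5],[366.5,310],[264,310.5]])):
    p,e=fit(f,s,uv); print("top centre in tool mm",(p[:3]*1000).round(1),"rot deg",np.degrees(p[3:]).round(1),"res px",e.round(1))
    T=R.from_quat(s["ee_rot"]); print("world top centre",(T.apply(p[:3])+s["tcp_pos"]).round(4), "long axis world",T.apply(R.from_rotvec(p[3:]).apply([1,0,0])).round(3))
E
```

```text
[[254.0, 41.0], [379.0, 42.0], [365.0, 309.0], [262.0, 307.0]]
top centre in tool mm [ 42.6  -0.7 -20.7] rot deg [-1.  -2.4  0.6] res px 0.1
world top centre [0.5572 0.0477 0.1289] long axis world [ 0.989 -0.144 -0.042]
top centre in tool mm [ 41.4   0.1 -22.3] rot deg [ 0.9 -1.1  0.4] res px 0.2
world top centre [0.556  0.0471 0.1305] long axis world [ 0.99  -0.141 -0.018]
```

play_rows(plan=[{"slide": [0, 0, 0], "delta_rot": [0, 0, -4], "claw": 1}, {"slide": [0, 0, 0], "delta_rot": [0, 0, -6], "claw": 1}, {"slide": [0, 0, 0], "delta_rot": [0, 0, -5], "claw": 1}, {"slide": [-2, -12, 0], "delta_rot": [0, 0, 0], "claw": 1}, {"slide": [-4, -25, 0], "delta_rot": [0, 0, 0], "claw": 1}, {"slide": [-5, -30, 0], "delta_rot": [0, 0, 0], "claw": 1}, {"slide": [-5, -30, 0], "delta_rot": [0, 0, 0], "claw": 1}, {"slide": [-5, -30, 0], "delta_rot": [0, 0, 0], "claw": 1}, {"slide": [-5, -30, 0], "delta_rot": [0, 0, 0], "claw": 1}, {"slide": [-5, -30, 0], "delta_rot": [0, 0, 0], "claw": 1}, {"slide": [-3, -20, 0], "delta_rot": [0, 0, 0], "claw": 1}, {"slide": [0, 0, 0], "delta_rot": [0, 0, 0], "claw": 1}])

```text
time_s: 10.85
tcp_pos: [0.4439, 0.2667, 0.1015]
ee_rot: [0.998, 0.063, -0.007, -0.001]
ft_force: [-0.5, -0.3, -2.2]
opening: 0.048
```

Run:
```python
from h import *
from bench import optics
go(np.array([.4374,.3227,.075]),7.8)
f=optics.grab_frame("wrist");s=optics.grab_frame("scene");t=optics.grab_frame("top");np.savez("w.npz",**f);np.savez("s.npz",**s);np.savez("t.npz",**t)
c=cv2.resize(s["img"][120:245,340:500],(320,250)); d=cv2.resize(t["img"][170:295,110:270],(320,250))
cv2.imwrite("pics/w6.png",np.vstack([f["img"][:340],np.hstack([c,d])])[:,:,::-1])
```

```text
t 10.85 tcp [443.9 266.7 101.5] F [-0.5 -0.3 -2.2] open 48.0
 slide now [  1.  -56.3  26.7] | in goal axes [  1.1 -56.4  26.5] turn [-0.2  0.7 -0.5]
```

View pics/w6.png

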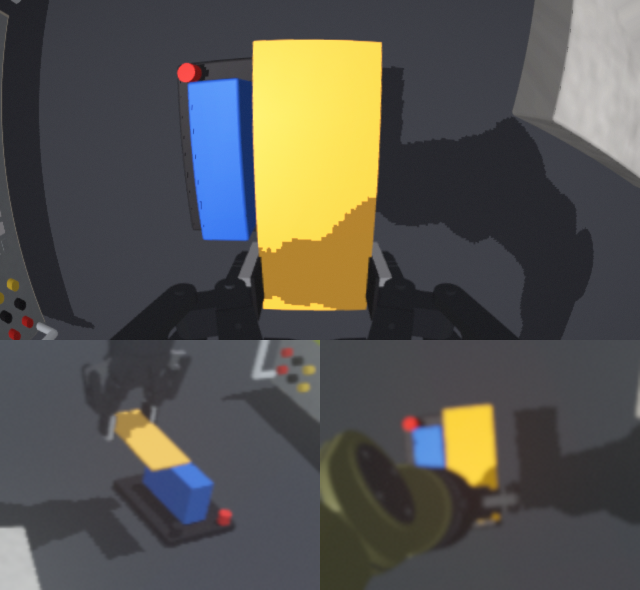

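The wrist view shows the plate unchanged in the grip and the rail's top face to its left, with corners at about (188,83), (237,79), (249,239) and (204,240). I measure the rail from here.

Run:
```python
from held import *
from bench import r
f=dict(np.load("w.npz")); s=r.state(); h=hsv(f)
for y in (120,200): print(y,h[y,184:258:2,2].tolist())
m=(h[...,0]>100)&(h[...,0]<125)&(h[...,1]>110)
for v in (170,190,205):
    mm=box(m&(h[...,2]>v),150,256,60,260)
    n,l,st,_=cv2.connectedComponentsWithStats(mm.astype(np.uint8)); k=1+np.argmax(st[1:,4]); ys,xs=np.nonzero(l==k)
    P=fish(f,np.c_[xs,ys],.07)[:,:2].astype(np.float32)*1000; (c,d,a)=cv2.minAreaRect(P); print(v,"rect",np.round(c,1),np.round(d,1),round(a,1),st[k])
p,e=fit(f,s,np.array([[253.5,42],[381.5,43.5],[366.5,310],[264,310.5]])); print((p[:3]*1000).round(1),np.degrees(p[3:]).round(1))
print(corners(f).tolist())
```

```text
120 [70, 72, 89, 238, 248, 248, 249, 248, 249, 249, 248, 249, 249, 249, 249, 249, 249, 249, 249, 249, 249, 249, 249, 249, 249, 249, 248, 208, 129, 99, 101, 99, 100, 98, 125, 254, 255]
200 [73, 74, 56, 62, 62, 62, 90, 238, 242, 244, 244, 244, 245, 245, 245, 244, 245, 245, 244, 244, 244, 244, 244, 244, 244, 244, 244, 244, 244, 233, 179, 103, 101, 101, 100, 100, 247]
170 rect [478.3 330.1] [98.2 30.8] 7.8 [ 188   78   60  162 7747]
190 rect [478.2 330.2] [98.  30.4] 7.8 [ 188   79   60  161 7617]
205 rect [478.2 330.3] [97.9 30.1] 7.7 [ 188   79   59  161 7480]
[ 40.1  -4.  -21.1] [ 1.  -1.2  0.1]
[[253.0, 41.0], [381.0, 42.0], [365.0, 309.0], [262.0, 307.0]]
```

Run:
```python
from h import *
go(np.array([.4375,.3238,.075]),7.8)
```

```text
t 11.0 tcp [445.4 262.9 101.8] F [-0.2 -0.1 -1.1] open 48.1
 slide now [ -0.1 -61.4  26.8] | in goal axes [  0.4 -61.4  26.8] turn [-0.   0.7 -0.8]
```

play_rows(plan=[{"slide": [0, -15, 0], "delta_rot": [0, 0.7, -0.8], "claw": 1}, {"slide": [0, -22, 0], "delta_rot": [0, 0, 0], "claw": 1}, {"slide": [0, -18, 0], "delta_rot": [0, 0, 0], "claw": 1}, {"slide": [0, 0, 0], "delta_rot": [0, 0, 0], "claw": 1}, {"slide": [0, 0, 0], "delta_rot": [0, 0, 0], "claw": 1}, {"slide": [0, 0, 0], "delta_rot": [0, 0, 0], "claw": 1}])

```text
time_s: 11.75
tcp_pos: [0.4391, 0.3162, 0.1016]
ee_rot: [0.998, 0.065, 0.0, 0.001]
ft_force: [-0.8, -0.2, -1.8]
opening: 0.0478
```

```bash
cat > lk2.py <<'E'
from held import *
from bench import optics,r
go(np.array([.4371,.3239,.075]),7.8)
s=r.state(); f=optics.grab_frame("wrist"); uv=corners(f)+[[-.5,-.5],[.5,-.5],[.5,.5],[-.5,.5]]
print(uv.tolist(),"dq",np.abs(s["qvel"]).max().round(3))
p,e=fit(f,s,np.array([[253.0,41.5],[381.5,43],[366.5,310],[263.5,310]])); print("plate in tool",(p[:3]*1000).round(1),np.degrees(p[3:]).round(1))
T=R.from_quat(s["ee_rot"]); print("plate top centre world",(1000*(T.apply(p[:3])+s["tcp_pos"])).round(1), "axis",T.apply(R.from_rotvec(p[3:]).apply([1,0,0])).round(3))
g=optics.grab_frame("scene"); t=optics.grab_frame("top")
np.savez("w.npz",**f);np.savez("s.npz",**g);np.savez("t.npz",**t)
E
python3 lk2.py
```

```text
t 11.75 tcp [439.1 316.2 101.6] F [-0.8 -0.2 -1.8] open 47.8
 slide now [-1.  -7.9 26.6] | in goal axes [-0.9 -7.9 26.6] turn [ 0.1 -0.  -0.3]
[[252.5, 40.5], [381.5, 41.5], [366.5, 308.5], [261.5, 307.5]] dq 0.009
plate in tool [ 41.2  -0.  -21.6] [ 0.5 -1.   0.4]
plate top centre world [480.  321.6 123.2] axis [ 0.992  0.123 -0.017]
```

play_rows(plan=[{"slide": [-1, -8, 5], "delta_rot": [0, 1, -0.7], "claw": 1}, {"slide": [0, 0, 15], "delta_rot": [0, 0, 0], "claw": 1}, {"slide": [0, 0, 10], "delta_rot": [0, 0, 0], "claw": 1}, {"slide": [0, 0, 0], "delta_rot": [0, 0, 0], "claw": 1}, {"slide": [0, 0, 0], "delta_rot": [0, 0, 0], "claw": 1}])

```text
time_s: 12.52
tcp_pos: [0.4371, 0.3241, 0.0686]
ee_rot: [0.997, 0.071, 0.009, 0.001]
ft_force: [-0.5, 0.2, -1.1]
opening: 0.0482
```

```bash
python3 lk2.py
python3 - <<'E'
from h import *
f=np.load("w.npz");s=np.load("s.npz");t=np.load("t.npz")
c=cv2.resize(s["img"][140:240,380:508],(640,500),interpolation=cv2.INTER_CUBIC)
cv2.imwrite("pics/w7.png",c[:,:,::-1])
E
```

```text
t 12.53 tcp [437.1 324.1  68.6] F [-0.5  0.2 -1.1] open 48.2
 slide now [ 0.1  0.2 -6.4] | in goal axes [-0.   0.2 -6.4] turn [ 0.1 -1.   0.4]
[[252.5, 40.5], [381.5, 41.5], [365.5, 309.5], [261.5, 307.5]] dq 0.008
plate in tool [ 41.3  -0.  -21.5] [ 0.5 -1.   0.4]
plate top centre world [477.5 330.   90.9] axis [0.991 0.136 0.   ]
```

View pics/w7.png

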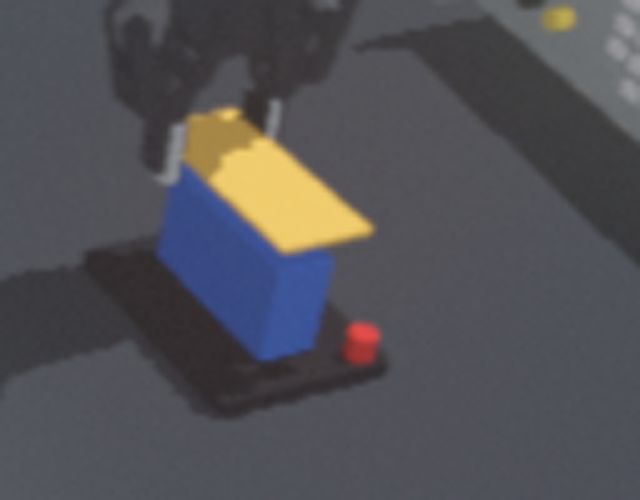

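The scene crop shows the plate above and aligned with the rail, far end corners at crop (287,253) and (374,230), fingers straddling the rail's near end. As a cross-check I compare rail and plate in the scene camera.

Run:
```python
from h import *
s=dict(np.load("scene1.npz"))
rc=np.array([[111,40],[158,29],[253,120],[206,131]])/4.444+[390,165]-.4
P=topl(s,rc,.07)*1000; print("rail scene corners",P.round(1).tolist(),"centre",P.mean(0).round(1),"far mid",P[2:].mean(0).round(1))
pc=np.array([[287,250],[374,228]])/5+[380,140]-.4
Q=topl(s,pc,.0909)*1000; print("plate far end",Q.round(1).tolist(),Q.mean(0).round(1),"expected 536.9 338.2")
```

```text
rail scene corners [[435.8, 305.9], [430.7, 338.1], [528.1, 349.2], [532.0, 319.3]] centre [481.7 328.2] far mid [530.1 334.3]
plate far end [[541.5, 313.2], [533.7, 362.5]] [537.6 337.8] expected 536.9 338.2
```

play_rows(plan=[{"slide": [1.5, 1, 6], "delta_rot": [0, 0, 0], "claw": 1}, {"slide": [0, 0, 5], "delta_rot": [0, 0, 0], "claw": 1}, {"slide": [0, 0, 2], "delta_rot": [0, 0, 0], "claw": 1}, {"slide": [0, 0, 0], "delta_rot": [0, 0, 0], "claw": 1}])

```text
time_s: 13.18
tcp_pos: [0.4397, 0.3235, 0.0556]
ee_rot: [0.997, 0.071, 0.01, 0.0]
ft_force: [-0.0, -0.9, -1.6]
opening: 0.0479
```

```bash
python3 lk2.py
```

```text
t 13.18 tcp [439.7 323.5  55.6] F [-0.  -0.9 -1.6] open 47.9
 slide now [ -2.1  -0.7 -19.5] | in goal axes [ -2.5  -0.8 -19.4] turn [ 0.1 -1.1  0.4]
[[252.5, 40.5], [381.5, 41.5], [365.5, 309.5], [261.5, 307.5]] dq 0.002
plate in tool [ 41.2  -0.1 -21.5] [ 0.5 -1.   0.4]
plate top centre world [480.1 329.4  77.9] axis [0.991 0.135 0.002]
```

play_rows(plan=[{"slide": [-0.5, 0.3, 2], "delta_rot": [0, 0, 0], "claw": 1}, {"slide": [0, 0, 1.2], "delta_rot": [0, 0, 0], "claw": 1}, {"slide": [0, 0, 0.8], "delta_rot": [0, 0, 0], "claw": 1}, {"slide": [0, 0, 0.5], "delta_rot": [0, 0, 0], "claw": 1}])

```text
time_s: 13.82
tcp_pos: [0.4395, 0.3234, 0.0513]
ee_rot: [0.997, 0.071, 0.01, -0.0]
ft_force: [-0.8, -0.0, -1.5]
opening: 0.0482
```

```bash
python3 lk2.py
```

```text
t 13.82 tcp [439.5 323.4  51.3] F [-0.8 -0.  -1.5] open 48.2
 slide now [ -1.8  -0.8 -23.8] | in goal axes [ -2.3  -0.8 -23.7] turn [ 0.1 -1.2  0.4]
[[252.5, 40.5], [381.5, 41.5], [365.5, 309.5], [261.5, 307.5]] dq 0.01
plate in tool [ 41.3  -0.  -21.6] [ 0.5 -1.   0.4]
plate top centre world [479.9 329.3  73.7] axis [0.991 0.135 0.003]
```

play_rows(plan=[{"slide": [0, 0, 0.8], "delta_rot": [0, 0, 0], "claw": 1}, {"slide": [0, 0, 0.8], "delta_rot": [0, 0, 0], "claw": 1}])

```text
time_s: 14.22
tcp_pos: [0.4396, 0.3235, 0.0506]
ee_rot: [0.997, 0.071, 0.01, -0.0]
ft_force: [-2.7, -0.9, 10.7]
opening: 0.0479
```

play_rows(plan=[{"slide": [0, 0, 0.6], "delta_rot": [0, 0, 0], "claw": 1}])

```text
time_s: 14.35
tcp_pos: [0.4396, 0.3235, 0.0507]
ee_rot: [0.997, 0.071, 0.01, -0.001]
ft_force: [-1.1, -1.0, 4.6]
opening: 0.0477
```

```bash
python3 lk2.py
```

```text
t 14.35 tcp [439.6 323.5  50.7] F [-1.1 -1.   4.6] open 47.7
 slide now [ -1.9  -0.7 -24.4] | in goal axes [ -2.4  -0.7 -24.3] turn [ 0.  -1.2  0.4]
[[252.5, 40.5], [380.5, 41.5], [366.5, 308.5], [261.5, 307.5]] dq 0.004
plate in tool [ 41.3  -0.  -21.6] [ 0.5 -1.   0.4]
plate top centre world [480.  329.3  73.1] axis [0.991 0.135 0.003]
```

play_rows(plan=[{"slide": [0, 0, 0], "delta_rot": [0, 0, 0], "claw": 0.35}, {"slide": [0, 0, 0], "delta_rot": [0, 0, 0], "claw": 0.2}, {"slide": [0, 0, 0], "delta_rot": [0, 0, 0], "claw": 0}, {"slide": [0, 0, 0], "delta_rot": [0, 0, 0], "claw": 0}, {"slide": [0, 0, -10], "delta_rot": [0, 0, 0], "claw": 0}, {"slide": [0, 0, -20], "delta_rot": [0, 0, 0], "claw": 0}, {"slide": [0, 0, -30], "delta_rot": [0, 0, 0], "claw": 0}, {"slide": [0, 0, -30], "delta_rot": [0, 0, 0], "claw": 0}, {"slide": [0, 0, -20], "delta_rot": [0, 0, 0], "claw": 0}, {"slide": [0, 0, 0], "delta_rot": [0, 0, 0], "claw": 0}])

```text
time_s: 15.75
tcp_pos: [0.4378, 0.3234, 0.1667]
ee_rot: [0.997, 0.071, 0.012, -0.001]
ft_force: [0.3, -0.8, -0.4]
opening: 0.0855
```

Run:
```python
from h import *
from bench import optics
go(np.array([.4371,.3239,.16]),7.8)
f=optics.grab_frame("wrist");s=optics.grab_frame("scene")
h=hsv(f); m=box((h[...,0]>12)&(h[...,0]<34)&(h[...,1]>110),200,440,0,330)
n,l,st,_=cv2.connectedComponentsWithStats(m.astype(np.uint8)); k=1+np.argmax(st[1:,4]); ys,xs=np.nonzero(l==k)
P=fish(f,np.c_[xs,ys],.073)[:,:2].astype(np.float32)*1000; c,d,a=cv2.minAreaRect(P); print("plate",np.round(c,1),np.round(d,1),round(a,1))
c=cv2.resize(s["img"][140:240,380:508],(320,250),interpolation=cv2.INTER_CUBIC); e=cv2.resize(s["img"][150:350,200:456],(320,250))
cv2.imwrite("pics/w8.png",np.vstack([f["img"][:350],np.hstack([c,e])])[:,:,::-1]); np.savez("w.npz",**f);np.savez("s.npz",**s)
```

```text
t 15.75 tcp [437.8 323.4 166.7] F [ 0.3 -0.8 -0.4] open 85.5
 slide now [-0.8 -0.6  6.7] | in goal axes [-0.6 -0.6  6.7] turn [-0.1 -1.3  0.4]
plate [480.3 329.5] [121.   51.6] 7.7
```

View pics/w8.png

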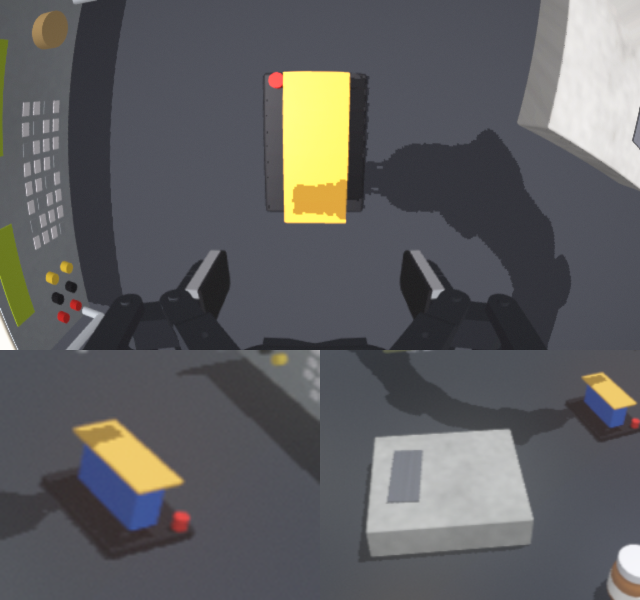

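The plate lies on the rail, at columns 283–350 and rows 72–223 in the wrist view, with the gripper well clear. The grey plate is still in place on the slab. The measured plate centre is (480.3, 329.5), yaw 7.7°, against the rail at (478–482, 328–330), yaw 7.8°. I hand in.

```bash
python3 -c "
from h import *
from bench import optics,order,r
t=optics.grab_frame('top');h=hsv(t);c,d,y,_=rect(t,box(h[...,2]<145,338,376,140,205),.063);print('grey',c.round(4),d.round(0),y.round(1))
print(r.state()['time_s'],order.sign_off())"
```

```text
grey [ 0.6233 -0.1005] [119.  48.] -10.5
the job is handed in; nothing more can be done
15.9 None
```

The job is done and handed in at 15.9 s. The brass plate rests lengthwise on the blue rail and the gripper was clear of it.

- **Slide:** I slid the plate towards the robot with the shut fingertips, at about 6–10 N. It ended with about 39 mm over the slab's near edge.
- **Carry and placing:** I pinched the overhanging end by its long sides and carried it to the rail. I lowered it until contact showed at about 5–10 N before opening.
- **Centring:** After release the wrist camera put the plate's centre at (480.3, 329.5) mm with yaw 7.7°. The rail's yaw is 7.8°, and its centre depends on the camera:

| Camera | Rail centre (mm) |
|---|---|
| Wrist | (478.3, 330.2) |
| Top | (477.7, 327.9) |
| Scene | (481.7, 328.2) |

The cameras disagree by up to about 4 mm along the rail and 2 mm across it, so the plate is centred to within about 2–3 mm.
- **Grey plate:** It did not move, with less than 0.1 mm change in the top view between start and end.

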